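Put the wrench sockets back on their stand in order of size

ROBOT

A 6-joint arm with a two-finger parallel gripper is mounted at the origin on the work surface. World frame = base frame: x ahead of the robot, y to its left, z up, the work surface at z = 0. Lengths are in m, angles in degrees, forces in N, time in s.
With the tool pointing down it reaches from about 0.325 to 0.75 m from the base axis. Payload 7.6 kg.
Tool frame: the origin (TCP) lies at the very end of the fingers, on their centre line; the grasp point (between the pads) lies 19 mm behind it (arm.grasp_offset is the z of the grasp point in the tool frame, in m); z points along the fingers, y is the direction in which the jaws open and shut (so a half turn about z gives the same grasp; the last joint's range is limited). The gripper opens to 85 mm and grips with 20 to 120 N. Pads are 22 mm wide; open, the fingers measure 114 mm over their backs; the gripper's body (76 mm by 85 mm) begins 54 mm behind the grasp point. The pads swing forward as they close: fully open they stand 13 mm farther back than shut.
Start: joints at [72.233, 2.991, 80.254, -0, 96.75, -4.028], TCP at [0.125, 0.51, 0.231] pointing down, gripper open.
Joint ranges: [-166.34, 166.34], [-52.06, 124.39], [6.96, 135.62], [-60.46, 240.46], [14.63, 156.25], [-167.68, 167.68]. Speed limits (degrees/s): [147.25, 147.25, 172.46, 180, 180, 180].

INTERFACE

Orientations are given as a 3x3 rotation matrix whose columns are the frame's x, y, z axes.
In Python, from station import arm, vision gives the robot as it stands.
- The arm moves only by the tool servo_tool, never from a script. Its argument "increments" is a list of rows, each an object of numbers: "hand": the finger opening in cm, from 0 to 8.54; "tx", "ty", "tz": the shift along the tool's x, y, z in cm; "rx", "ry", "rz": the turn, a rotation vector about the tool's x, y, z in rad. A call has 1 to 8 rows; each row shifts and turns the commanded pose from where the row before left it, along the tool's axes as they then stand; what a row does not reach is not made up. A row lasts 1/10 s, in which the tool goes at most 50 mm and 8.59 degrees, less where a joint would pass 70% of its speed; a pose out of reach is approached as far as the arm can. A call is refused whole if a number of a shift passes 5 or a number of a turn 0.15, either way. A call with a gripper value outside its range is refused whole. The fingers move at their own pace and stop on an object; the grip force is fixed at half the most. Time passes only in rows, so rows that do not move let the fingers close. It gives the time, the measured TCP pose, the force and the opening at its end, in the units of the state.
- arm.state(): the state, without advancing time (a new reading comes with each control period).
- vision.camera(name): name is "side" or "top" or "wrist"; returns a dict with "img" (480x640x3 uint8, blue, green, red), "vertical_fov" (degrees; the focal length in pixels is half the picture's height over the tangent of half this angle, whatever the lens; pixels are square), "cx", "cy" (the principal point, pixels), "k1" (the pictures are not rectified: a ray, as slopes to the right and down, at radius r is drawn at 1 + k1 r^2 times it, then the intrinsics apply), "origin" and "orientation" of the camera in the world. Camera axes: x right, y up, looking along -z (the intrinsics and any distortion apply to the point x, -y, -z); pixel columns grow to the right and rows downward; lengths in m; the calibration is good to about 2 mm. A picture is of the moment at which its call begins. There is no depth.
- arm.sign_off(): hands the job in, once; it reports no verdict.
The state is a dict: "clock": time; "qpos": joint angles; "qd": joint speeds; "effort": joint torques, N m; "tcp_pos": TCP position; "orientation": TCP orientation; "contact_force": force on the tool from outside, world axes, zero at the start; "torque": the same for the moment, N m; "grip_width": opening from 0.0 (shut) to 1.0 (fully open).
Only numpy, scipy, OpenCV 4.12 (cv2) and the standard library are available. Lean on these libraries where they do the work, as an engineer would, in place of code of your own. Each camera call takes 0.05 s, during which the arm holds its last target. There are 200 camera calls.

TASK

Put the four chrome wrench sockets back on the blue stand, one standing upright, mouth up, in the middle of each white mark, in order of size: the largest next to the red end block, then smaller and smaller to the smallest next to the grey end block. Do not knock over the glass jar, and let go of everything when you are done.

Things in the scene. Friction and masses are not known exactly. Their poses are not given: they have to be found in the camera images.
- socket_s_mid (a point): smallest of the four chrome wrench sockets: a round upright steel cup 26 mm across and 40 mm tall, with a dark band, open black mouth upward, a plain wall outside. It stands on the bench among other things. The point is its centre, half-way up (20 mm above its foot); z is its upright axis.
- socket_m_mid (a point): second smallest of the four chrome wrench sockets: a round upright steel cup 36 mm across and 48 mm tall, with a dark band, open black mouth upward, a plain wall outside. It stands on the bench among other things. The point is its centre, half-way up (24 mm above its foot); z is its upright axis.
- socket_l_mid (a point): second largest of the four chrome wrench sockets: a round upright steel cup 46 mm across and 56 mm tall, with a dark band, open black mouth upward, a plain wall outside. It stands on the bench among other things. The point is its centre, half-way up (28 mm above its foot); z is its upright axis.
- socket_xl_mid (a point): largest of the four chrome wrench sockets: a round upright steel cup 56 mm across and 64 mm tall, with a dark band, open black mouth upward, a plain wall outside. It stands on the bench among other things. The point is its centre, half-way up (32 mm above its foot); z is its upright axis.
- mark_a: round white mark with a grey ring, 62 mm across, flat on the top of the blue socket stand, number 1 of the four counted from the stand's +y end. Origin: its centre, at the height of the stand's top (10 mm above the bench); its y axis runs along the row towards the +y end, z up. Neighbouring marks are 78 mm apart. The stand is a fixed blue plate, 400 x 70 x 10 mm.
- mark_b: round white mark with a grey ring, 62 mm across, flat on the top of the blue socket stand, number 2 of the four counted from the stand's +y end. Origin: its centre, at the height of the stand's top (10 mm above the bench); its y axis runs along the row towards the +y end, z up. Neighbouring marks are 78 mm apart. The stand is a fixed blue plate, 400 x 70 x 10 mm.
- mark_c: round white mark with a grey ring, 62 mm across, flat on the top of the blue socket stand, number 3 of the four counted from the stand's +y end. Origin: its centre, at the height of the stand's top (10 mm above the bench); its y axis runs along the row towards the +y end, z up. Neighbouring marks are 78 mm apart. The stand is a fixed blue plate, 400 x 70 x 10 mm.
- mark_d: round white mark with a grey ring, 62 mm across, flat on the top of the blue socket stand, number 4 of the four counted from the stand's +y end. Origin: its centre, at the height of the stand's top (10 mm above the bench); its y axis runs along the row towards the +y end, z up. Neighbouring marks are 78 mm apart. The stand is a fixed blue plate, 400 x 70 x 10 mm.
- end_red: red end block, 66 x 26 mm and 25 mm tall, fixed on one end of the blue stand, 66 mm from the centre of the nearest mark; a grey block just like it is on the other end. Which end is red differs from start to start. Origin: the centre of its underside, on the stand's top.
- bolt_jar: green glass jar with an orange cap, 62 mm across and 80 mm tall, standing loose on the bench beside the sockets, to the left or to the right of them. Origin: the centre of its underside; z is its upright axis.
Mind the look-alikes: they are no part of the job. Leave any purple look-alike of the part that bears socket_l_mid alone. Leave any purple look-alike of the part that bears socket_xl_mid alone.

How it is judged:
By the outcome, as a careful person would: the job done as asked, in the order asked, and still so for the second after the job is handed in, with the robot touching nothing.
It also fails if it takes over 88 s, if anything falls off the work surface, if the arm or the gripper's body presses on something with over 40 N, if the wrist force passes 120 N, or if a joint passes its speed limit or range.

## Working session

There is one attempt and no reset: what is moved stays moved. The work goes in short steps, Python scripts to look and compute and a tool call to move; the robot and the scene stay as the last step left them, time stands still between calls to the robot, and variables do not carry over. Pictures are saved under pics/ and viewed, about 12 in all and at most 16, crops included, and the job is handed in when it is done.

Besides the shell and the picture viewer there is one more tool, called after "Emit:" as name([rows], argument=value, ...), one row to a line, values as JSON. servo_tool: Moves the arm, as the interface text tells. Its arguments: {"type":"object","properties":{"increments":{"type":"array"}},"required":["increments"]}

```bash
mkdir -p pics; ls; cat > h.py <<'E'
import numpy as np, cv2
from station import arm, vision
def K(c):
    f=240/np.tan(np.radians(c["vertical_fov"])/2); return np.array([[f,0,c["cx"]],[0,f,c["cy"]],[0,0,1.]])
def ray(c,uv):
    p=cv2.undistortPoints(np.array([[uv]],float),K(c),np.array([c["k1"],0,0,0.]))[0,0]
    return np.array(c["orientation"])@np.array([p[0],-p[1],-1.])
def onz(c,uv,z):
    d=ray(c,uv); o=np.array(c["origin"]); return (o+d*(z-o[2])/d[2])
def proj(c,P):
    q=np.array(c["orientation"]).T@(np.array(P)-np.array(c["origin"])); s=np.array([q[0],-q[1]])/-q[2]
    s=s*(1+c["k1"]*(s@s)); k=K(c); return k[:2,:2]@s+k[:2,2]
def shot(n,name):
    c=vision.camera(n); cv2.imwrite(f"pics/{name}.png",c["img"]); np.save(f"pics/{name}.npy",c,allow_pickle=True); return c
def load(name): return np.load(f"pics/{name}.npy",allow_pickle=True).item()
E
python3 - <<'E'
from h import *
for n in("top","side"):
    c=shot(n,n+"0"); print({k:np.round(v,3).tolist() for k,v in c.items() if k!="img"})
a=load("top0")["img"];b=load("side0")["img"]
s=arm.state();print(s["orientation"],s["grip_width"],s["clock"])
E
```

```text
pics
{'vertical_fov': 43.518, 'cx': 312.864, 'cy': 239.045, 'k1': -0.149, 'origin': [0.357, -0.022, 1.288], 'orientation': [[-0.027, 0.989, -0.145], [-0.999, -0.031, -0.024], [-0.028, 0.144, 0.989]]}
{'vertical_fov': 52.722, 'cx': 313.646, 'cy': 244.796, 'k1': -0.0, 'origin': [0.36, -0.576, 0.756], 'orientation': [[0.953, 0.222, -0.206], [-0.302, 0.735, -0.607], [0.016, 0.641, 0.767]]}
[[-9.71388756e-01  2.37494601e-01 -4.45808443e-04]
 [ 2.37494989e-01  9.71387880e-01 -1.31035925e-03]
 [ 1.21849669e-04 -1.37874552e-03 -9.99999042e-01]] 0.9980141893063107 0.1
```

View pics/top0.png

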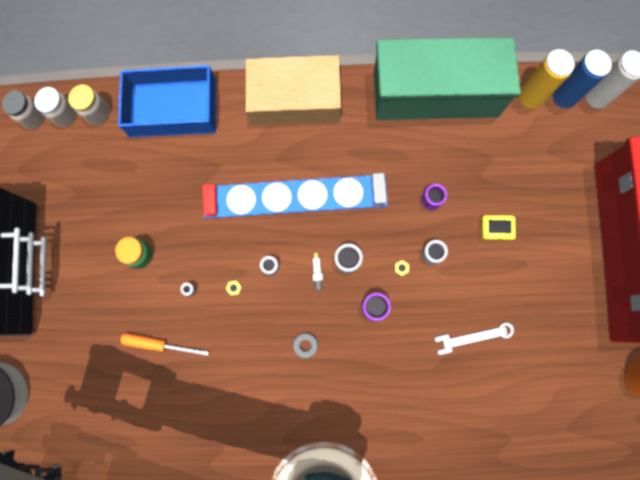

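View pics/side0.png

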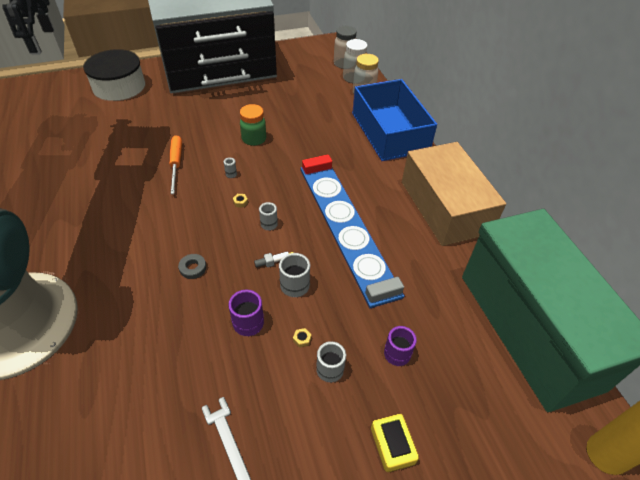

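Top view: the stand's red end is at (209,200), so it is at +y, and grey is at (380,188). The chrome cups are s (187,289), m (269,265), xl (348,258) and l (435,251). The purple look-alikes at (434,196) and (376,306) and the flat washer at (305,345) are to be left alone. The jar is at (130,252).

```bash
python3 - <<'E'
from h import *
c=load("top0"); img=c["img"]; hsv=cv2.cvtColor(img,cv2.COLOR_BGR2HSV)
out=img.copy()
S=dict(s=(187,289,.040,13),m=(269,265,.048,18),l=(435,251,.056,23),xl=(348,258,.064,28))
for n,(u,v,h,r) in S.items():
    w=20; roi=hsv[v-w:v+w+1,u-w:u+w+1]
    m=((roi[...,1]<70)&(roi[...,2]>95)).astype(np.uint8)
    k=max(cv2.findContours(m,cv2.RETR_EXTERNAL,cv2.CHAIN_APPROX_NONE)[0],key=cv2.contourArea)
    (x,y),R=cv2.minEnclosingCircle(k); x+=u-w;y+=v-w
    P=onz(c,(x,y),h); e=onz(c,(x+R,y),h)
    print(n,np.round((x,y,R),1),P.round(4),"r mm",1000*np.linalg.norm(e-P))
    cv2.circle(out,(int(round(x)),int(round(y))),int(round(R)),(0,255,0),1)
M=[]
for u,v in((241,200),(277,197),(312,195),(348,192)):
    w=17; roi=hsv[v-w:v+w+1,u-w:u+w+1]; m=((roi[...,1]<60)&(roi[...,2]>150)).astype(np.uint8)
    k=max(cv2.findContours(m,cv2.RETR_EXTERNAL,cv2.CHAIN_APPROX_NONE)[0],key=cv2.contourArea)
    (x,y),(a,b),_=cv2.fitEllipse(k); P=onz(c,(x+u-w,y+v-w),.01); M.append(P); print(P.round(4),a,b)
print(np.diff(M,axis=0).round(4))
m=((hsv[...,0]>8)&(hsv[...,0]<28)&(hsv[...,1]>200)&(hsv[...,2]>180)).astype(np.uint8)[230:275,110:155]
mo=cv2.moments(m,True); print("jar",onz(c,(110+mo['m10']/mo['m00'],230+mo['m01']/mo['m00']),.08))
print("purple",onz(c,(434,196),.056),onz(c,(376,306),.064))
# side check
d=load("side0")
for n,uv,h in(("s",(230,160),.04),("m",(268,208),.048),("l",(331,353),.056),("xl",(295,267),.064)):print(n,onz(d,uv,h).round(3))
for P in M: print(proj(d,P).round(0))
cv2.imwrite("pics/c1.png",cv2.resize(out[170:330,170:460],None,fx=2.7,fy=2.7,interpolation=cv2.INTER_CUBIC))
E
```

```text
s [187.5 289.    7.8] [0.4423 0.2744 0.04  ] r mm 16.599760926888383
m [268.9 264.8  10.1] [0.4876 0.1008 0.048 ] r mm 20.95129280452461
l [434.5 252.   13.5] [ 0.5028 -0.2427  0.056 ] r mm 28.052068103023736
xl [347.7 257.6  15.5] [ 0.496  -0.0627  0.064 ] r mm 31.729397293797255
[0.6374 0.1641 0.01  ] 28.263973236083984 29.0018253326416
[0.6398 0.086  0.01  ] 28.3015193939209 29.14195442199707
[0.6428 0.0082 0.01  ] 28.597375869750977 28.7699031829834
[ 0.6452 -0.0697  0.01  ] 28.424585342407227 29.140295028686523
[[ 0.0024 -0.0781  0.    ]
 [ 0.003  -0.0779  0.    ]
 [ 0.0025 -0.0779  0.    ]]Traceback (most recent call last):
  File "<stdin>", line 20, in <module>
ZeroDivisionError: float division by zero
```

Emit:
servo_tool([
  {"rz":0.15},
  {"rz":0.15},
  {"rz":0.15},
  {"rz":0.15},
  {"rz":0.15},
  {"rz":0.15},
  {"rz":0.15},
  {"rz":0.15},
])

```text
validation failed for argument at $.in...
```

Emit:
servo_tool([
  {"rz":0.1},
  {},
])

```text
validation failed for argument at $.in...
```

```bash
cat >> h.py <<'E'
def go(P):
    s=arm.state(); d=np.array(s["orientation"]).T@(np.array(P)-s["tcp_pos"])*100
    print("tcp",np.round(s["tcp_pos"],4),"shift cm",d.round(2)); return d
E
python3 - <<'E'
from h import *
c=load("top0"); img=c["img"]
cv2.imwrite("pics/c1.png",cv2.resize(img[170:330,170:460],None,fx=2.7,fy=2.7,interpolation=cv2.INTER_CUBIC))
print("jar",onz(c,(129,249),.08),"purple",onz(c,(434,196),.056),onz(c,(376,306),.064))
d=load("side0")
for n,uv,h in(("s",(230,160),.04),("m",(268,208),.048),("l",(331,353),.056),("xl",(295,267),.064)):print(n,onz(d,uv,h).round(3))
s=arm.state();print(np.round(s["orientation"],4),s["clock"],s["qpos"])
go([.442,.274,.16])
E
```

```text
jar [0.5252424  0.38892269 0.08      ] purple [ 0.62086008 -0.24847916  0.056     ] [ 0.39551047 -0.11655021  0.064     ]
s [0.447 0.282 0.04 ]
m [0.491 0.104 0.048]
l [ 0.507 -0.244  0.056]
xl [ 0.498 -0.068  0.064]
[[-9.714e-01  2.375e-01 -4.000e-04]
 [ 2.375e-01  9.714e-01 -1.300e-03]
 [ 1.000e-04 -1.400e-03 -1.000e+00]] 0.1 [ 7.22325305e+01  3.02220990e+00  8.03066592e+01  1.42406862e-03
  9.67504225e+01 -4.02856819e+00]
tcp [0.1246 0.5097 0.2306] shift cm [-36.43 -15.35   7.07]
```

View pics/c1.png

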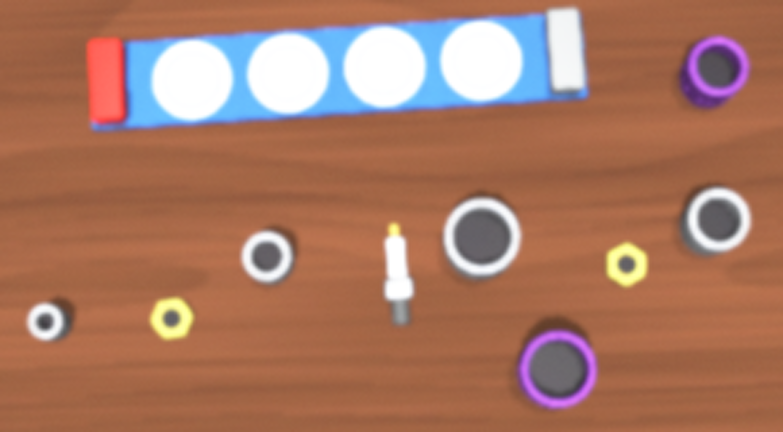

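The crop confirms four chrome cups, growing in the order s, m, l, xl, with the two purple ones apart from them. The move calls were refused, probably because each row needs every key.

Emit:
servo_tool([
  {"hand":8.5,"tx":0,"ty":0,"tz":0,"rx":0,"ry":0,"rz":0.15},
])

```text
clock: 0.2
tcp_pos: [0.1246, 0.5098, 0.2307]
orientation: [[-0.924, 0.382, -0.0], [0.382, 0.924, -0.001], [-0.0, -0.001, -1.0]]
contact_force: [-0.3, -0.6, 0.2]
grip_width: 0.993
```

Emit:
servo_tool([
  {"hand":8.5,"tx":0,"ty":0,"tz":0,"rx":0,"ry":0,"rz":0.15},
  {"hand":8.5,"tx":0,"ty":0,"tz":0,"rx":0,"ry":0,"rz":0.15},
  {"hand":8.5,"tx":0,"ty":0,"tz":0,"rx":0,"ry":0,"rz":0.15},
  {"hand":8.5,"tx":0,"ty":0,"tz":0,"rx":0,"ry":0,"rz":0.15},
  {"hand":8.5,"tx":0,"ty":0,"tz":0,"rx":0,"ry":0,"rz":0.15},
  {"hand":8.5,"tx":0,"ty":0,"tz":0,"rx":0,"ry":0,"rz":0.15},
  {"hand":8.5,"tx":0,"ty":0,"tz":0,"rx":0,"ry":0,"rz":0.15},
  {"hand":8.5,"tx":0,"ty":0,"tz":0,"rx":0,"ry":0,"rz":0.1},
])

```text
clock: 1.0
tcp_pos: [0.1246, 0.5098, 0.2308]
orientation: [[-0.025, 1.0, -0.0], [1.0, 0.025, -0.001], [-0.001, -0.0, -1.0]]
contact_force: [0.4, -0.6, 0.1]
grip_width: 0.995
```

```bash
python3 - <<'E'
from h import *
print(np.round(arm.state()["orientation"],4)); go([.442,.276,.16])
E
```

```text
[[-2.540e-02  9.997e-01 -3.000e-04]
 [ 9.997e-01  2.540e-02 -9.000e-04]
 [-9.000e-04 -3.000e-04 -1.000e+00]]
tcp [0.1246 0.5098 0.2308] shift cm [-24.17  31.14   7.09]
```

Emit:
servo_tool([
  {"hand":8.5,"tx":-3,"ty":3.85,"tz":0.85,"rx":0,"ry":0,"rz":0},
  {"hand":8.5,"tx":-3,"ty":3.85,"tz":0.85,"rx":0,"ry":0,"rz":0},
  {"hand":8.5,"tx":-3,"ty":3.85,"tz":0.85,"rx":0,"ry":0,"rz":0},
  {"hand":8.5,"tx":-3,"ty":3.85,"tz":0.85,"rx":0,"ry":0,"rz":0},
  {"hand":8.5,"tx":-3,"ty":3.85,"tz":0.85,"rx":0,"ry":0,"rz":0},
  {"hand":8.5,"tx":-3,"ty":3.85,"tz":0.85,"rx":0,"ry":0,"rz":0},
  {"hand":8.5,"tx":-3,"ty":3.85,"tz":0.85,"rx":0,"ry":0,"rz":0},
  {"hand":8.5,"tx":-3,"ty":3.85,"tz":0.85,"rx":0,"ry":0,"rz":0},
])

```text
clock: 1.8
tcp_pos: [0.4412, 0.2781, 0.1627]
orientation: [[-0.031, 1.0, -0.0], [1.0, 0.031, 0.0], [0.0, -0.0, -1.0]]
contact_force: [0.1, 0.1, 0.0]
grip_width: 0.996
```

```bash
python3 - <<'E'
from h import *
c=shot("wrist","w1"); print({k:np.round(v,3).tolist() for k,v in c.items() if k!="img"})
go([.442,.276,.16]); print(proj(c,[.442,.274,.04]),proj(c,[.447,.282,.04]))
E
```

```text
{'vertical_fov': 62.531, 'cx': 323.672, 'cy': 227.993, 'k1': 0.03, 'origin': [0.439, 0.358, 0.305], 'orientation': [[1.0, -0.03, -0.009], [0.031, 0.95, 0.31], [-0.001, -0.31, 0.951]]}
tcp [0.4453 0.2734 0.1608] shift cm [ 0.27 -0.32  0.08]
[324.53762486 224.75701638] [332.0756776  214.02859992]
```

View pics/w1.png

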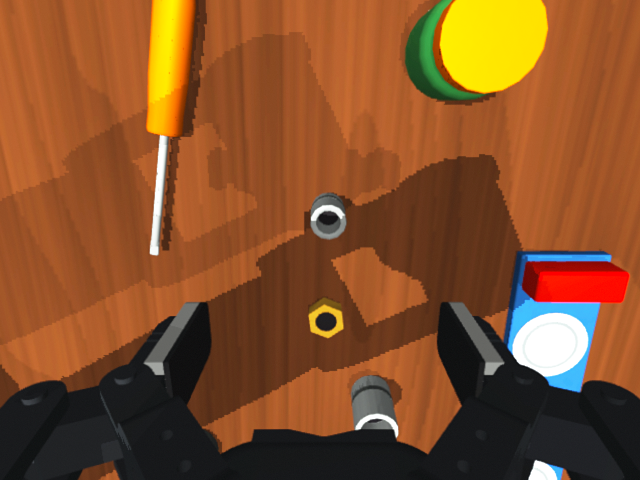

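```bash
cat >> h.py <<'E'
def rim(c,P,h,r):
    "centre of the chrome rim near P (world) by bright grey mask, ellipse fit"
    u,v=proj(c,[P[0],P[1],h]); e=proj(c,[P[0]+r,P[1],h]); R=int(1.9*np.hypot(*(e-(u,v))))
    u0,v0=max(int(u)-R,0),max(int(v)-R,0); roi=c["img"][v0:v0+2*R,u0:u0+2*R]; hs=cv2.cvtColor(roi,cv2.COLOR_BGR2HSV)
    m=((hs[...,1]<40)&(hs[...,2]>165)).astype(np.uint8)
    m=cv2.morphologyEx(m,cv2.MORPH_CLOSE,np.ones((3,3)))
    k=max(cv2.findContours(m,cv2.RETR_EXTERNAL,cv2.CHAIN_APPROX_NONE)[0],key=len)
    (x,y),(a,b),_=cv2.fitEllipse(cv2.convexHull(k)); Q=onz(c,(x+u0,y+v0),h)
    print("rim px",round(x+u0,1),round(y+v0,1),"axes",round(a,1),round(b,1),"expect",round(2*np.hypot(*(e-(u,v))),1),"->",Q.round(4)); return Q
E
python3 - <<'E'
from h import *
c=load("w1"); rim(c,[.443,.277],.04,.013); print(onz(c,(549,345),.01),onz(c,(328,220),.04))
go([.443,.276,.16])
E
```

```text
rim px 327.4 215.2 axes 20.8 32.2 expect 37.1 -> [0.4438 0.281  0.04  ]
[0.63789781 0.16253053 0.01      ] [0.44431191 0.27756737 0.04      ]
tcp [0.4453 0.2734 0.1608] shift cm [ 0.27 -0.22  0.08]
```

Emit:
servo_tool([
  {"hand":8.5,"tx":0,"ty":0,"tz":0,"rx":0,"ry":0,"rz":0},
  {"hand":8.5,"tx":0,"ty":0,"tz":2.5,"rx":0,"ry":0,"rz":0},
  {"hand":8.5,"tx":0,"ty":0,"tz":2.5,"rx":0,"ry":0,"rz":0},
  {"hand":8.5,"tx":0,"ty":0,"tz":2,"rx":0,"ry":0,"rz":0},
  {"hand":8.5,"tx":0,"ty":0,"tz":1,"rx":0,"ry":0,"rz":0},
  {"hand":8.5,"tx":0,"ty":0,"tz":0,"rx":0,"ry":0,"rz":0},
  {"hand":8.5,"tx":0,"ty":0,"tz":0,"rx":0,"ry":0,"rz":0},
])

```text
clock: 2.55
tcp_pos: [0.4401, 0.2803, 0.0844]
orientation: [[-0.032, 0.999, 0.001], [0.999, 0.032, 0.001], [0.001, 0.001, -1.0]]
contact_force: [0.3, 0.6, 0.3]
grip_width: 0.995
```

```bash
python3 - <<'E'
from h import *
c=shot("wrist","w2"); rim(c,[.444,.2765],.04,.013); u,v=map(int,proj(c,[.444,.2765,.04])); print(u,v)
cv2.imwrite("pics/w2c.png",cv2.resize(c["img"][max(v-90,0):v+90,u-120:u+120],None,fx=2.5,fy=2.5)); print(max(v-90,0),u-120)
go([.444,.2765,.004])
E
```

```text
Traceback (most recent call last):
  File "h.py", line 25, in rim
    k=max(cv2.findContours(m,cv2.RETR_EXTERNAL,cv2.CHAIN_APPROX_NONE)[0],key=len)
ValueError: max() iterable argument is empty
```

```bash
python3 - <<'E'
from h import *
c=load("w2"); u,v=map(int,proj(c,[.444,.2765,.04])); print(u,v)
cv2.imwrite("pics/w2c.png",cv2.resize(c["img"][max(v-110,0):v+110,max(u-150,0):u+150],None,fx=2,fy=2)); print(max(v-110,0),u-150)
go([.444,.2765,.004])
E
```

```text
330 270
160 180
tcp [0.4404 0.2804 0.0847] shift cm [-0.41  0.34  8.07]
```

View pics/w2c.png

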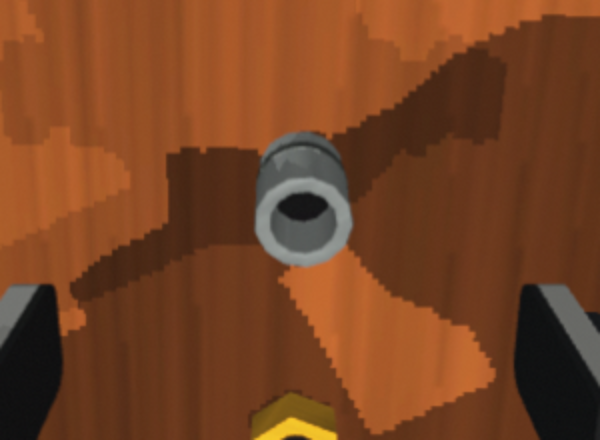

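Emit:
servo_tool([
  {"hand":8.5,"tx":-0.4,"ty":0.4,"tz":1,"rx":0,"ry":0,"rz":0},
  {"hand":8.5,"tx":0,"ty":0,"tz":2.5,"rx":0,"ry":0,"rz":0},
  {"hand":8.5,"tx":0,"ty":0,"tz":2.5,"rx":0,"ry":0,"rz":0},
  {"hand":8.5,"tx":0,"ty":0,"tz":1.5,"rx":0,"ry":0,"rz":0},
  {"hand":8.5,"tx":0,"ty":0,"tz":0.4,"rx":0,"ry":0,"rz":0},
  {"hand":8.5,"tx":0,"ty":0,"tz":0,"rx":0,"ry":0,"rz":0},
])

```text
clock: 3.2
tcp_pos: [0.4442, 0.2757, 0.0043]
orientation: [[-0.031, 1.0, -0.0], [1.0, 0.031, -0.0], [-0.0, -0.0, -1.0]]
contact_force: [0.1, -0.7, 0.7]
grip_width: 0.996
```

Emit:
servo_tool([
  {"hand":0,"tx":0,"ty":0,"tz":0,"rx":0,"ry":0,"rz":0},
  {"hand":0,"tx":0,"ty":0,"tz":0,"rx":0,"ry":0,"rz":0},
  {"hand":0,"tx":0,"ty":0,"tz":0,"rx":0,"ry":0,"rz":0},
  {"hand":0,"tx":0,"ty":0,"tz":0,"rx":0,"ry":0,"rz":0},
  {"hand":0,"tx":0,"ty":0,"tz":0,"rx":0,"ry":0,"rz":0},
  {"hand":0,"tx":0,"ty":0,"tz":0,"rx":0,"ry":0,"rz":0},
])

```text
clock: 3.8
tcp_pos: [0.4444, 0.276, 0.005]
orientation: [[-0.031, 1.0, 0.001], [1.0, 0.031, 0.001], [0.001, 0.001, -1.0]]
contact_force: [-1.5, -0.5, 5.5]
grip_width: 0.289
```

Emit:
servo_tool([
  {"hand":0,"tx":0,"ty":0,"tz":-1.5,"rx":0,"ry":0,"rz":0},
  {"hand":0,"tx":0,"ty":0,"tz":-3,"rx":0,"ry":0,"rz":0},
  {"hand":0,"tx":0,"ty":0,"tz":-3,"rx":0,"ry":0,"rz":0},
  {"hand":0,"tx":0,"ty":0,"tz":-2.5,"rx":0,"ry":0,"rz":0},
])

```text
clock: 4.2
tcp_pos: [0.4443, 0.2759, 0.1067]
orientation: [[-0.031, 1.0, 0.001], [1.0, 0.031, 0.001], [0.001, 0.001, -1.0]]
contact_force: [0.3, -0.4, -0.3]
grip_width: 0.292
```

Emit:
servo_tool([
  {"hand":0,"tx":-4.35,"ty":2.4,"tz":0,"rx":0,"ry":0,"rz":0},
  {"hand":0,"tx":-4.35,"ty":2.4,"tz":0,"rx":0,"ry":0,"rz":0},
  {"hand":0,"tx":-4.35,"ty":2.4,"tz":0,"rx":0,"ry":0,"rz":0},
  {"hand":0,"tx":-4.35,"ty":2.4,"tz":0,"rx":0,"ry":0,"rz":0},
  {"hand":0,"tx":-4.35,"ty":2.4,"tz":0,"rx":0,"ry":0,"rz":0},
  {"hand":0,"tx":-4.35,"ty":2.4,"tz":0,"rx":0,"ry":0,"rz":0},
  {"hand":0,"tx":-4.35,"ty":2.4,"tz":0,"rx":0,"ry":0,"rz":0},
  {"hand":0,"tx":-4.35,"ty":2.4,"tz":0,"rx":0,"ry":0,"rz":0},
])

```text
clock: 5.0
tcp_pos: [0.6475, -0.068, 0.105]
orientation: [[-0.031, 1.0, 0.0], [1.0, 0.031, 0.0], [0.0, 0.0, -1.0]]
contact_force: [0.8, 0.9, -0.1]
grip_width: 0.291
```

Emit:
servo_tool([
  {"hand":0,"tx":0,"ty":0,"tz":0,"rx":0,"ry":0,"rz":0},
  {"hand":0,"tx":0,"ty":0,"tz":0,"rx":0,"ry":0,"rz":0},
  {"hand":0,"tx":0,"ty":0,"tz":0,"rx":0,"ry":0,"rz":0},
])

```text
clock: 5.3
tcp_pos: [0.6465, -0.0652, 0.1046]
orientation: [[-0.032, 0.999, -0.0], [0.999, 0.032, 0.0], [0.0, -0.0, -1.0]]
contact_force: [-0.9, -0.3, 0.3]
grip_width: 0.291
```

```bash
python3 - <<'E'
from h import *
c=shot("wrist","w3"); go([.645,-.070,.016])
E
```

```text
tcp [ 0.6465 -0.0649  0.1048] shift cm [-0.51 -0.16  8.88]
```

View pics/w3.png

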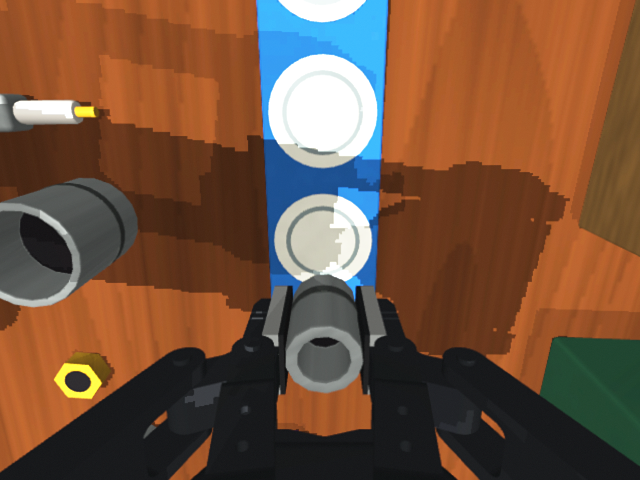

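The wrist view shows s held upright with its rim at (324,362), mark d ahead at (323,240) and mark c at (323,111).

```bash
python3 - <<'E'
from h import *
c=load("w3"); print(onz(c,(323,240),.01),onz(c,(323,111),.01),"held",onz(c,(324,362),.1048+.035))
E
```

```text
[ 0.64634187 -0.07053608  0.01      ] [0.64387474 0.00798926 0.01      ] held [ 0.64678106 -0.06518005  0.1398    ]
```

Emit:
servo_tool([
  {"hand":0,"tx":-0.5,"ty":-0.1,"tz":1,"rx":0,"ry":0,"rz":0},
  {"hand":0,"tx":0,"ty":0,"tz":2.5,"rx":0,"ry":0,"rz":0},
  {"hand":0,"tx":0,"ty":0,"tz":2.5,"rx":0,"ry":0,"rz":0},
  {"hand":0,"tx":0,"ty":0,"tz":1.5,"rx":0,"ry":0,"rz":0},
  {"hand":0,"tx":0,"ty":0,"tz":0.8,"rx":0,"ry":0,"rz":0},
  {"hand":0,"tx":0,"ty":0,"tz":0.4,"rx":0,"ry":0,"rz":0},
  {"hand":0,"tx":0,"ty":0,"tz":0.1,"rx":0,"ry":0,"rz":0},
  {"hand":0,"tx":0,"ty":0,"tz":0.0,"rx":0,"ry":0,"rz":0},
])

```text
clock: 6.15
tcp_pos: [0.6465, -0.0712, 0.0173]
orientation: [[-0.031, 1.0, 0.002], [1.0, 0.031, -0.0], [-0.0, 0.002, -1.0]]
contact_force: [-0.3, -0.3, -1.2]
grip_width: 0.293
```

Emit:
servo_tool([
  {"hand":0,"tx":0,"ty":0,"tz":0,"rx":0,"ry":0,"rz":0},
])

```text
clock: 6.25
tcp_pos: [0.6466, -0.0712, 0.0174]
orientation: [[-0.031, 1.0, 0.002], [1.0, 0.031, -0.0], [-0.0, 0.002, -1.0]]
contact_force: [-0.3, -0.6, 0.3]
grip_width: 0.288
```

Lower it the last 1.5 mm and release gently. Then lift.

Emit:
servo_tool([
  {"hand":0,"tx":0,"ty":0,"tz":0.1,"rx":0,"ry":0,"rz":0},
  {"hand":0,"tx":0,"ty":0,"tz":0.1,"rx":0,"ry":0,"rz":0},
  {"hand":0,"tx":0,"ty":0,"tz":0,"rx":0,"ry":0,"rz":0},
])

```text
clock: 6.55
tcp_pos: [0.6463, -0.0712, 0.0151]
orientation: [[-0.031, 1.0, 0.001], [1.0, 0.031, -0.0], [-0.0, 0.001, -1.0]]
contact_force: [-1.4, 0.9, 3.2]
grip_width: 0.292
```

Emit:
servo_tool([
  {"hand":3.5,"tx":0,"ty":0,"tz":0,"rx":0,"ry":0,"rz":0},
  {"hand":4.5,"tx":0,"ty":0,"tz":0,"rx":0,"ry":0,"rz":0},
  {"hand":6,"tx":0,"ty":0,"tz":0,"rx":0,"ry":0,"rz":0},
  {"hand":6,"tx":0,"ty":0,"tz":0,"rx":0,"ry":0,"rz":0},
  {"hand":6,"tx":0,"ty":0,"tz":-2.5,"rx":0,"ry":0,"rz":0},
  {"hand":6,"tx":0,"ty":0,"tz":-3.5,"rx":0,"ry":0,"rz":0},
  {"hand":8.5,"tx":0,"ty":0,"tz":-4,"rx":0,"ry":0,"rz":0},
  {"hand":8.5,"tx":0,"ty":0,"tz":-3,"rx":0,"ry":0,"rz":0},
])

```text
clock: 7.35
tcp_pos: [0.6464, -0.0711, 0.1471]
orientation: [[-0.031, 1.0, 0.002], [1.0, 0.031, -0.0], [-0.0, 0.002, -1.0]]
contact_force: [-0.2, 0.2, 0.6]
grip_width: 0.99
```

```bash
python3 - <<'E'
from h import *
go([.489,.102,.1]); c=shot("top","top1")
E
```

```text
tcp [ 0.6464 -0.0711  0.1471] shift cm [ 17.8  -15.2    4.67]
```

Emit:
servo_tool([
  {"hand":8.5,"tx":3.5,"ty":-3,"tz":0.6,"rx":0,"ry":0,"rz":0},
  {"hand":8.5,"tx":3.5,"ty":-3,"tz":0.6,"rx":0,"ry":0,"rz":0},
  {"hand":8.5,"tx":3.5,"ty":-3,"tz":0.6,"rx":0,"ry":0,"rz":0},
  {"hand":8.5,"tx":3.5,"ty":-3,"tz":0.6,"rx":0,"ry":0,"rz":0},
  {"hand":8.5,"tx":3.5,"ty":-3,"tz":0.6,"rx":0,"ry":0,"rz":0},
  {"hand":8.5,"tx":0,"ty":0,"tz":0,"rx":0,"ry":0,"rz":0},
  {"hand":8.5,"tx":0,"ty":0,"tz":0,"rx":0,"ry":0,"rz":0},
  {"hand":8.5,"tx":0,"ty":0,"tz":0,"rx":0,"ry":0,"rz":0},
])

```text
clock: 8.2
tcp_pos: [0.4914, 0.0986, 0.1147]
orientation: [[-0.03, 1.0, 0.001], [1.0, 0.03, -0.0], [-0.0, 0.001, -1.0]]
contact_force: [0.3, -0.5, -0.2]
grip_width: 0.994
```

```bash
python3 - <<'E'
from h import *
c=shot("wrist","w4"); go([.489,.101,.006]); print(proj(c,[.489,.101,.048]))
E
```

```text
tcp [0.4915 0.0984 0.1146] shift cm [ 0.27 -0.25 10.86]
[319.18931305 243.72004788]
```

View pics/w4.png

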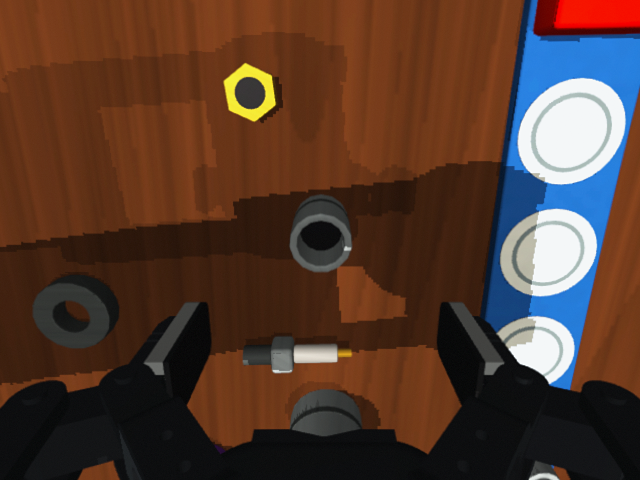

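m's rim is at (321,243), as predicted to within 1.5 mm. The spark plug at (300,353) lies clear of the fingers.

Emit:
servo_tool([
  {"hand":8.5,"tx":0.25,"ty":-0.1,"tz":1.5,"rx":0,"ry":0,"rz":0},
  {"hand":8.5,"tx":0,"ty":0,"tz":3,"rx":0,"ry":0,"rz":0},
  {"hand":8.5,"tx":0,"ty":0,"tz":3,"rx":0,"ry":0,"rz":0},
  {"hand":8.5,"tx":0,"ty":0,"tz":2,"rx":0,"ry":0,"rz":0},
  {"hand":8.5,"tx":0,"ty":0,"tz":1.0,"rx":0,"ry":0,"rz":0},
  {"hand":8.5,"tx":0,"ty":0,"tz":0.3,"rx":0,"ry":0,"rz":0},
  {"hand":8.5,"tx":0,"ty":0,"tz":0,"rx":0,"ry":0,"rz":0},
])

```text
clock: 8.95
tcp_pos: [0.4902, 0.1013, 0.0068]
orientation: [[-0.03, 1.0, 0.001], [1.0, 0.03, 0.0], [0.0, 0.001, -1.0]]
contact_force: [0.2, -0.2, 0.5]
grip_width: 0.994
```

Emit:
servo_tool([
  {"hand":0,"tx":0,"ty":0,"tz":0,"rx":0,"ry":0,"rz":0},
  {"hand":0,"tx":0,"ty":0,"tz":0,"rx":0,"ry":0,"rz":0},
  {"hand":0,"tx":0,"ty":0,"tz":0,"rx":0,"ry":0,"rz":0},
  {"hand":0,"tx":0,"ty":0,"tz":0,"rx":0,"ry":0,"rz":0},
  {"hand":0,"tx":0,"ty":0,"tz":0,"rx":0,"ry":0,"rz":0},
  {"hand":0,"tx":0,"ty":0,"tz":0,"rx":0,"ry":0,"rz":0},
])

```text
clock: 9.55
tcp_pos: [0.4899, 0.1017, 0.0072]
orientation: [[-0.031, 1.0, 0.001], [1.0, 0.031, 0.0], [0.0, 0.001, -1.0]]
contact_force: [-2.1, -1.0, 6.0]
grip_width: 0.413
```

Emit:
servo_tool([
  {"hand":0,"tx":0,"ty":0,"tz":-1.5,"rx":0,"ry":0,"rz":0},
  {"hand":0,"tx":0,"ty":0,"tz":-3.5,"rx":0,"ry":0,"rz":0},
  {"hand":0,"tx":0,"ty":0,"tz":-3,"rx":0,"ry":0,"rz":0},
  {"hand":0,"tx":-2.45,"ty":3.75,"tz":-1,"rx":0,"ry":0,"rz":0},
  {"hand":0,"tx":-2.45,"ty":3.75,"tz":0,"rx":0,"ry":0,"rz":0},
  {"hand":0,"tx":-2.45,"ty":3.75,"tz":0,"rx":0,"ry":0,"rz":0},
  {"hand":0,"tx":-2.45,"ty":3.75,"tz":0,"rx":0,"ry":0,"rz":0},
])

```text
clock: 10.25
tcp_pos: [0.6436, 0.0073, 0.0958]
orientation: [[-0.031, 1.0, -0.001], [1.0, 0.031, 0.0], [0.0, -0.0, -1.0]]
contact_force: [0.3, -0.0, -2.0]
grip_width: 0.412
```

Emit:
servo_tool([
  {"hand":0,"tx":0,"ty":0,"tz":0,"rx":0,"ry":0,"rz":0},
  {"hand":0,"tx":0,"ty":0,"tz":0,"rx":0,"ry":0,"rz":0},
  {"hand":0,"tx":0,"ty":0,"tz":0,"rx":0,"ry":0,"rz":0},
])

```text
clock: 10.55
tcp_pos: [0.6418, 0.009, 0.0961]
orientation: [[-0.032, 0.999, -0.001], [0.999, 0.032, 0.0], [0.0, -0.001, -1.0]]
contact_force: [-0.3, 0.1, -2.3]
grip_width: 0.411
```

```bash
python3 - <<'E'
from h import *
go([.6434,.008,.0175])
E
```

```text
tcp [0.6418 0.009  0.0961] shift cm [-0.11  0.17  7.86]
```

Emit:
servo_tool([
  {"hand":0,"tx":-0.1,"ty":0.15,"tz":1,"rx":0,"ry":0,"rz":0},
  {"hand":0,"tx":0,"ty":0,"tz":2.5,"rx":0,"ry":0,"rz":0},
  {"hand":0,"tx":0,"ty":0,"tz":2.3,"rx":0,"ry":0,"rz":0},
  {"hand":0,"tx":0,"ty":0,"tz":1.0,"rx":0,"ry":0,"rz":0},
  {"hand":0,"tx":0,"ty":0,"tz":0.6,"rx":0,"ry":0,"rz":0},
  {"hand":0,"tx":0,"ty":0,"tz":0.3,"rx":0,"ry":0,"rz":0},
  {"hand":0,"tx":0,"ty":0,"tz":0.1,"rx":0,"ry":0,"rz":0},
  {"hand":0,"tx":0,"ty":0,"tz":0,"rx":0,"ry":0,"rz":0},
])

```text
clock: 11.35
tcp_pos: [0.6445, 0.0074, 0.0193]
orientation: [[-0.031, 1.0, 0.002], [1.0, 0.031, 0.0], [-0.0, 0.002, -1.0]]
contact_force: [-0.5, 0.1, -1.8]
grip_width: 0.414
```

Emit:
servo_tool([
  {"hand":0,"tx":0,"ty":0,"tz":0.0,"rx":0,"ry":0,"rz":0},
])

```text
clock: 11.45
tcp_pos: [0.6445, 0.0073, 0.0192]
orientation: [[-0.031, 1.0, 0.002], [1.0, 0.031, -0.0], [-0.0, 0.002, -1.0]]
contact_force: [0.2, -0.1, -1.6]
grip_width: 0.405
```

Emit:
servo_tool([
  {"hand":0,"tx":0,"ty":0,"tz":0.1,"rx":0,"ry":0,"rz":0},
  {"hand":0,"tx":0,"ty":0,"tz":0.1,"rx":0,"ry":0,"rz":0},
  {"hand":0,"tx":0,"ty":0,"tz":0,"rx":0,"ry":0,"rz":0},
])

```text
clock: 11.75
tcp_pos: [0.6443, 0.0073, 0.0172]
orientation: [[-0.031, 1.0, 0.001], [1.0, 0.031, -0.0], [-0.0, 0.001, -1.0]]
contact_force: [-2.4, -0.8, 3.8]
grip_width: 0.411
```

Emit:
servo_tool([
  {"hand":4.2,"tx":0,"ty":0,"tz":0,"rx":0,"ry":0,"rz":0},
  {"hand":5.5,"tx":0,"ty":0,"tz":0,"rx":0,"ry":0,"rz":0},
  {"hand":7,"tx":0,"ty":0,"tz":0,"rx":0,"ry":0,"rz":0},
  {"hand":7,"tx":0,"ty":0,"tz":0,"rx":0,"ry":0,"rz":0},
  {"hand":7,"tx":0,"ty":0,"tz":-2.5,"rx":0,"ry":0,"rz":0},
  {"hand":7,"tx":0,"ty":0,"tz":-3.5,"rx":0,"ry":0,"rz":0},
  {"hand":8.5,"tx":0,"ty":0,"tz":-4,"rx":0,"ry":0,"rz":0},
  {"hand":8.5,"tx":0,"ty":0,"tz":-2,"rx":0,"ry":0,"rz":0},
])

```text
clock: 12.55
tcp_pos: [0.6453, 0.0073, 0.1408]
orientation: [[-0.031, 1.0, 0.006], [1.0, 0.031, -0.0], [-0.0, 0.006, -1.0]]
contact_force: [0.7, -0.3, 0.2]
grip_width: 0.995
```

```bash
python3 - <<'E'
from h import *
go([.504,-.243,.12])
E
```

```text
tcp [0.6453 0.0073 0.1408] shift cm [-24.58 -14.91   2.  ]
```

Emit:
servo_tool([
  {"hand":8.5,"tx":-4.1,"ty":-2.5,"tz":0.3,"rx":0,"ry":0,"rz":0},
  {"hand":8.5,"tx":-4.1,"ty":-2.5,"tz":0.3,"rx":0,"ry":0,"rz":0},
  {"hand":8.5,"tx":-4.1,"ty":-2.5,"tz":0.3,"rx":0,"ry":0,"rz":0},
  {"hand":8.5,"tx":-4.1,"ty":-2.5,"tz":0.3,"rx":0,"ry":0,"rz":0},
  {"hand":8.5,"tx":-4.1,"ty":-2.5,"tz":0.3,"rx":0,"ry":0,"rz":0},
  {"hand":8.5,"tx":-4.1,"ty":-2.5,"tz":0.3,"rx":0,"ry":0,"rz":0},
  {"hand":8.5,"tx":0,"ty":0,"tz":0,"rx":0,"ry":0,"rz":0},
  {"hand":8.5,"tx":0,"ty":0,"tz":0,"rx":0,"ry":0,"rz":0},
])

```text
clock: 13.35
tcp_pos: [0.5013, -0.2439, 0.1183]
orientation: [[-0.029, 1.0, 0.0], [1.0, 0.029, 0.0], [0.0, 0.0, -1.0]]
contact_force: [0.1, -0.6, -0.2]
grip_width: 0.995
```

Emit:
servo_tool([
  {"hand":8.5,"tx":0,"ty":0,"tz":0,"rx":0,"ry":0,"rz":0},
])

```text
clock: 13.45
tcp_pos: [0.5022, -0.2424, 0.1184]
orientation: [[-0.032, 0.999, 0.0], [0.999, 0.032, 0.0], [0.0, 0.0, -1.0]]
contact_force: [-0.1, 0.8, -0.1]
grip_width: 0.998
```

```bash
python3 - <<'E'
from h import *
c=shot("wrist","w5"); go([.504,-.243,.010]); print(proj(c,[.504,-.243,.056]))
E
```

```text
tcp [ 0.5024 -0.2421  0.1184] shift cm [-0.1   0.16 10.84]
[326.48392592 251.64820833]
```

View pics/w5.png

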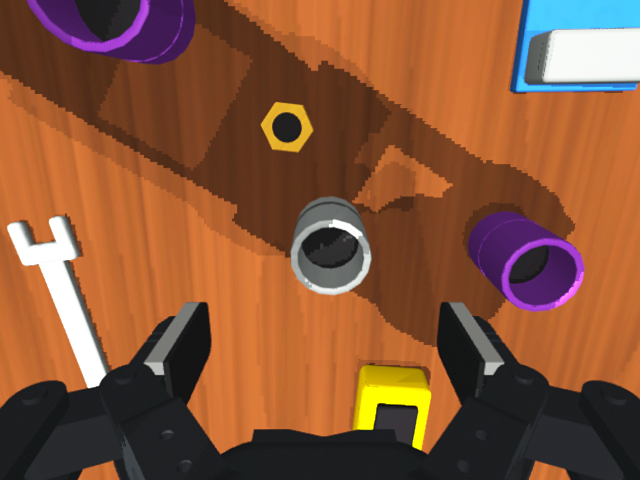

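The chrome l rim is at (331,257), about 3 mm off the estimate. The purple cup at (535,262) is clear of the finger by about 3 cm.

Emit:
servo_tool([
  {"hand":8.5,"tx":-0.4,"ty":0.4,"tz":1.5,"rx":0,"ry":0,"rz":0},
  {"hand":8.5,"tx":0,"ty":0,"tz":3,"rx":0,"ry":0,"rz":0},
  {"hand":8.5,"tx":0,"ty":0,"tz":3,"rx":0,"ry":0,"rz":0},
  {"hand":8.5,"tx":0,"ty":0,"tz":2,"rx":0,"ry":0,"rz":0},
  {"hand":8.5,"tx":0,"ty":0,"tz":1.0,"rx":0,"ry":0,"rz":0},
  {"hand":8.5,"tx":0,"ty":0,"tz":0.3,"rx":0,"ry":0,"rz":0},
  {"hand":8.5,"tx":0,"ty":0,"tz":0,"rx":0,"ry":0,"rz":0},
])

```text
clock: 14.2
tcp_pos: [0.5062, -0.2469, 0.0104]
orientation: [[-0.032, 1.0, 0.0], [1.0, 0.032, -0.0], [-0.0, 0.0, -1.0]]
contact_force: [-0.2, -0.9, 0.9]
grip_width: 0.995
```

Emit:
servo_tool([
  {"hand":0,"tx":0,"ty":0,"tz":0,"rx":0,"ry":0,"rz":0},
  {"hand":0,"tx":0,"ty":0,"tz":0,"rx":0,"ry":0,"rz":0},
  {"hand":0,"tx":0,"ty":0,"tz":0,"rx":0,"ry":0,"rz":0},
  {"hand":0,"tx":0,"ty":0,"tz":0,"rx":0,"ry":0,"rz":0},
  {"hand":0,"tx":0,"ty":0,"tz":0,"rx":0,"ry":0,"rz":0},
])

```text
clock: 14.7
tcp_pos: [0.5064, -0.2474, 0.0115]
orientation: [[-0.031, 1.0, 0.002], [1.0, 0.031, -0.001], [-0.001, 0.002, -1.0]]
contact_force: [-0.4, 0.4, 5.7]
grip_width: 0.519
```

Emit:
servo_tool([
  {"hand":0,"tx":0,"ty":0,"tz":-1.5,"rx":0,"ry":0,"rz":0},
  {"hand":0,"tx":0,"ty":0,"tz":-3.5,"rx":0,"ry":0,"rz":0},
  {"hand":0,"tx":0,"ty":0,"tz":-3.5,"rx":0,"ry":0,"rz":0},
  {"hand":0,"tx":0,"ty":0,"tz":-2,"rx":0,"ry":0,"rz":0},
])

```text
clock: 15.1
tcp_pos: [0.5065, -0.2474, 0.1189]
orientation: [[-0.031, 1.0, 0.003], [1.0, 0.031, -0.002], [-0.002, 0.003, -1.0]]
contact_force: [0.0, -0.6, -1.3]
grip_width: 0.521
```

Emit:
servo_tool([
  {"hand":0,"tx":4.1,"ty":1.8,"tz":0,"rx":0,"ry":0,"rz":0},
  {"hand":0,"tx":4.1,"ty":1.8,"tz":0,"rx":0,"ry":0,"rz":0},
  {"hand":0,"tx":4.1,"ty":1.8,"tz":0,"rx":0,"ry":0,"rz":0},
  {"hand":0,"tx":4.1,"ty":1.8,"tz":0,"rx":0,"ry":0,"rz":0},
  {"hand":0,"tx":4.1,"ty":1.8,"tz":0,"rx":0,"ry":0,"rz":0},
  {"hand":0,"tx":4.1,"ty":1.8,"tz":0,"rx":0,"ry":0,"rz":0},
  {"hand":0,"tx":4.1,"ty":1.8,"tz":0,"rx":0,"ry":0,"rz":0},
  {"hand":0,"tx":4.1,"ty":1.8,"tz":0,"rx":0,"ry":0,"rz":0},
])

```text
clock: 15.9
tcp_pos: [0.6396, 0.0871, 0.1156]
orientation: [[-0.031, 1.0, -0.001], [1.0, 0.031, 0.0], [0.0, -0.001, -1.0]]
contact_force: [1.1, -1.1, -2.8]
grip_width: 0.52
```

Emit:
servo_tool([
  {"hand":0,"tx":0,"ty":0,"tz":0,"rx":0,"ry":0,"rz":0},
  {"hand":0,"tx":0,"ty":0,"tz":0,"rx":0,"ry":0,"rz":0},
  {"hand":0,"tx":0,"ty":0,"tz":0,"rx":0,"ry":0,"rz":0},
  {"hand":0,"tx":0,"ty":0,"tz":0,"rx":0,"ry":0,"rz":0},
])

```text
clock: 16.3
tcp_pos: [0.6394, 0.084, 0.1155]
orientation: [[-0.029, 1.0, -0.0], [1.0, 0.029, -0.0], [-0.0, -0.0, -1.0]]
contact_force: [0.6, -0.1, -2.1]
grip_width: 0.521
```

```bash
python3 - <<'E'
from h import *
go([.6403,.0858,.0215])
E
```

```text
tcp [0.6394 0.084  0.1155] shift cm [0.18 0.1  9.4 ]
```

Emit:
servo_tool([
  {"hand":0,"tx":0.1,"ty":0.1,"tz":1.5,"rx":0,"ry":0,"rz":0},
  {"hand":0,"tx":0,"ty":0,"tz":3,"rx":0,"ry":0,"rz":0},
  {"hand":0,"tx":0,"ty":0,"tz":2.7,"rx":0,"ry":0,"rz":0},
  {"hand":0,"tx":0,"ty":0,"tz":1.0,"rx":0,"ry":0,"rz":0},
  {"hand":0,"tx":0,"ty":0,"tz":0.6,"rx":0,"ry":0,"rz":0},
  {"hand":0,"tx":0,"ty":0,"tz":0.3,"rx":0,"ry":0,"rz":0},
  {"hand":0,"tx":0,"ty":0,"tz":0.1,"rx":0,"ry":0,"rz":0},
  {"hand":0,"tx":0,"ty":0,"tz":0,"rx":0,"ry":0,"rz":0},
])

```text
clock: 17.1
tcp_pos: [0.6412, 0.0863, 0.0245]
orientation: [[-0.031, 1.0, 0.002], [1.0, 0.031, 0.0], [0.0, 0.002, -1.0]]
contact_force: [0.5, -0.5, -3.5]
grip_width: 0.52
```

Emit:
servo_tool([
  {"hand":0,"tx":0,"ty":0,"tz":0.0,"rx":0,"ry":0,"rz":0},
])

```text
clock: 17.2
tcp_pos: [0.6411, 0.0864, 0.0244]
orientation: [[-0.031, 1.0, 0.002], [1.0, 0.031, 0.0], [0.0, 0.002, -1.0]]
contact_force: [0.3, 0.5, -3.1]
grip_width: 0.52
```

3 mm to go.

Emit:
servo_tool([
  {"hand":0,"tx":0,"ty":0,"tz":0.15,"rx":0,"ry":0,"rz":0},
  {"hand":0,"tx":0,"ty":0,"tz":0.15,"rx":0,"ry":0,"rz":0},
  {"hand":0,"tx":0,"ty":0,"tz":0,"rx":0,"ry":0,"rz":0},
])

```text
clock: 17.5
tcp_pos: [0.6409, 0.0864, 0.0215]
orientation: [[-0.031, 1.0, 0.001], [1.0, 0.031, 0.0], [0.0, 0.001, -1.0]]
contact_force: [-2.6, -0.4, 5.1]
grip_width: 0.521
```

Emit:
servo_tool([
  {"hand":5.2,"tx":0,"ty":0,"tz":0,"rx":0,"ry":0,"rz":0},
  {"hand":6.5,"tx":0,"ty":0,"tz":0,"rx":0,"ry":0,"rz":0},
  {"hand":8,"tx":0,"ty":0,"tz":0,"rx":0,"ry":0,"rz":0},
  {"hand":8.5,"tx":0,"ty":0,"tz":0,"rx":0,"ry":0,"rz":0},
  {"hand":8.5,"tx":0,"ty":0,"tz":-2.5,"rx":0,"ry":0,"rz":0},
  {"hand":8.5,"tx":0,"ty":0,"tz":-3.5,"rx":0,"ry":0,"rz":0},
  {"hand":8.5,"tx":0,"ty":0,"tz":-4,"rx":0,"ry":0,"rz":0},
  {"hand":8.5,"tx":0,"ty":0,"tz":-2,"rx":0,"ry":0,"rz":0},
])

```text
clock: 18.3
tcp_pos: [0.6418, 0.0864, 0.1448]
orientation: [[-0.031, 1.0, 0.006], [1.0, 0.031, 0.001], [0.0, 0.006, -1.0]]
contact_force: [0.5, 0.1, -0.1]
grip_width: 0.998
```

```bash
python3 - <<'E'
from h import *
go([.498,-.064,.13])
E
```

```text
tcp [0.6418 0.0864 0.1448] shift cm [-14.59 -14.85   1.39]
```

Emit:
servo_tool([
  {"hand":8.5,"tx":-2.9,"ty":-3,"tz":0.2,"rx":0,"ry":0,"rz":0},
  {"hand":8.5,"tx":-2.9,"ty":-3,"tz":0.2,"rx":0,"ry":0,"rz":0},
  {"hand":8.5,"tx":-2.9,"ty":-3,"tz":0.2,"rx":0,"ry":0,"rz":0},
  {"hand":8.5,"tx":-2.9,"ty":-3,"tz":0.2,"rx":0,"ry":0,"rz":0},
  {"hand":8.5,"tx":-2.9,"ty":-3,"tz":0.2,"rx":0,"ry":0,"rz":0},
  {"hand":8.5,"tx":0,"ty":0,"tz":0,"rx":0,"ry":0,"rz":0},
  {"hand":8.5,"tx":0,"ty":0,"tz":0,"rx":0,"ry":0,"rz":0},
  {"hand":8.5,"tx":0,"ty":0,"tz":0,"rx":0,"ry":0,"rz":0},
])

```text
clock: 19.1
tcp_pos: [0.4959, -0.0628, 0.1307]
orientation: [[-0.032, 1.0, 0.001], [1.0, 0.032, 0.0], [0.0, 0.001, -1.0]]
contact_force: [0.4, 0.7, 0.0]
grip_width: 0.993
```

```bash
python3 - <<'E'
from h import *
c=shot("wrist","w6"); go([.498,-.064,.014]); print(proj(c,[.498,-.064,.064]))
E
```

```text
tcp [ 0.4959 -0.0626  0.1305] shift cm [-0.14  0.2  11.65]
[327.01010589 249.90192923]
```

View pics/w6.png

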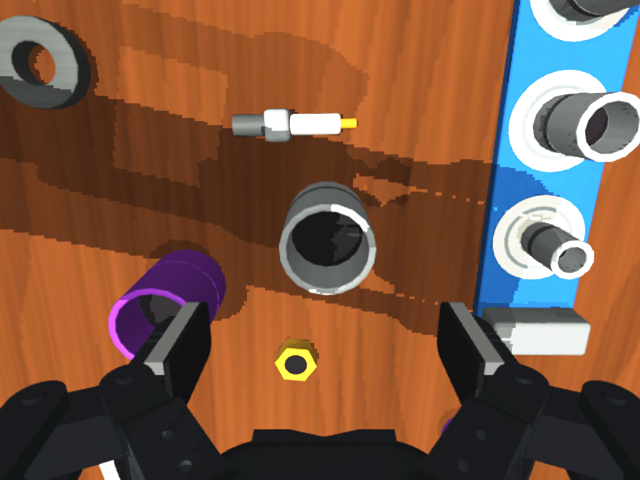

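xl's rim at (328,250) matches the prediction. The purple cup is about 3 cm clear of the left finger.

Emit:
servo_tool([
  {"hand":8.5,"tx":-0.15,"ty":0.2,"tz":1.5,"rx":0,"ry":0,"rz":0},
  {"hand":8.5,"tx":0,"ty":0,"tz":3,"rx":0,"ry":0,"rz":0},
  {"hand":8.5,"tx":0,"ty":0,"tz":3,"rx":0,"ry":0,"rz":0},
  {"hand":8.5,"tx":0,"ty":0,"tz":2.5,"rx":0,"ry":0,"rz":0},
  {"hand":8.5,"tx":0,"ty":0,"tz":1.2,"rx":0,"ry":0,"rz":0},
  {"hand":8.5,"tx":0,"ty":0,"tz":0.3,"rx":0,"ry":0,"rz":0},
  {"hand":8.5,"tx":0,"ty":0,"tz":0,"rx":0,"ry":0,"rz":0},
])

```text
clock: 19.85
tcp_pos: [0.4978, -0.0645, 0.0158]
orientation: [[-0.032, 0.999, 0.001], [0.999, 0.032, -0.0], [-0.0, 0.001, -1.0]]
contact_force: [-0.3, 0.5, 0.3]
grip_width: 0.998
```

Emit:
servo_tool([
  {"hand":0,"tx":0,"ty":0,"tz":0,"rx":0,"ry":0,"rz":0},
  {"hand":0,"tx":0,"ty":0,"tz":0,"rx":0,"ry":0,"rz":0},
  {"hand":0,"tx":0,"ty":0,"tz":0,"rx":0,"ry":0,"rz":0},
  {"hand":0,"tx":0,"ty":0,"tz":0,"rx":0,"ry":0,"rz":0},
  {"hand":0,"tx":0,"ty":0,"tz":0,"rx":0,"ry":0,"rz":0},
])

```text
clock: 20.35
tcp_pos: [0.4982, -0.0649, 0.0169]
orientation: [[-0.031, 1.0, 0.003], [1.0, 0.031, -0.0], [-0.0, 0.003, -1.0]]
contact_force: [-0.5, 0.6, 6.1]
grip_width: 0.637
```

Emit:
servo_tool([
  {"hand":0,"tx":0,"ty":0,"tz":-1.5,"rx":0,"ry":0,"rz":0},
  {"hand":0,"tx":0,"ty":0,"tz":-3.5,"rx":0,"ry":0,"rz":0},
  {"hand":0,"tx":0,"ty":0,"tz":-3.5,"rx":0,"ry":0,"rz":0},
  {"hand":0,"tx":0,"ty":0,"tz":-2.5,"rx":0,"ry":0,"rz":0},
])

```text
clock: 20.75
tcp_pos: [0.4971, -0.0648, 0.127]
orientation: [[-0.031, 1.0, 0.001], [1.0, 0.031, -0.0], [-0.0, 0.001, -1.0]]
contact_force: [0.4, -0.9, -5.2]
grip_width: 0.639
```

Emit:
servo_tool([
  {"hand":0,"tx":3.75,"ty":2.45,"tz":0,"rx":0,"ry":0,"rz":0},
  {"hand":0,"tx":3.75,"ty":2.45,"tz":0,"rx":0,"ry":0,"rz":0},
  {"hand":0,"tx":3.75,"ty":2.45,"tz":0,"rx":0,"ry":0,"rz":0},
  {"hand":0,"tx":3.75,"ty":2.45,"tz":0,"rx":0,"ry":0,"rz":0},
  {"hand":0,"tx":3.75,"ty":2.45,"tz":0,"rx":0,"ry":0,"rz":0},
  {"hand":0,"tx":3.75,"ty":2.45,"tz":0,"rx":0,"ry":0,"rz":0},
  {"hand":0,"tx":0,"ty":0,"tz":0,"rx":0,"ry":0,"rz":0},
  {"hand":0,"tx":0,"ty":0,"tz":0,"rx":0,"ry":0,"rz":0},
])

```text
clock: 21.55
tcp_pos: [0.6364, 0.1655, 0.1231]
orientation: [[-0.033, 0.999, -0.004], [0.999, 0.033, -0.001], [-0.001, -0.004, -1.0]]
contact_force: [-0.7, -0.5, -5.8]
grip_width: 0.636
```

Emit:
servo_tool([
  {"hand":0,"tx":0,"ty":0,"tz":0,"rx":0,"ry":0,"rz":0},
  {"hand":0,"tx":0,"ty":0,"tz":0,"rx":0,"ry":0,"rz":0},
])

```text
clock: 21.75
tcp_pos: [0.6368, 0.1636, 0.1255]
orientation: [[-0.03, 1.0, -0.0], [1.0, 0.03, -0.0], [-0.0, -0.0, -1.0]]
contact_force: [0.4, -0.5, -5.3]
grip_width: 0.64
```

```bash
python3 - <<'E'
from h import *
go([.6377,.1635,.0269])
E
```

```text
tcp [0.6368 0.1636 0.1255] shift cm [-0.02  0.09  9.86]
```

Emit:
servo_tool([
  {"hand":0,"tx":0,"ty":0.05,"tz":1.5,"rx":0,"ry":0,"rz":0},
  {"hand":0,"tx":0,"ty":0,"tz":3,"rx":0,"ry":0,"rz":0},
  {"hand":0,"tx":0,"ty":0,"tz":2.8,"rx":0,"ry":0,"rz":0},
  {"hand":0,"tx":0,"ty":0,"tz":1.2,"rx":0,"ry":0,"rz":0},
  {"hand":0,"tx":0,"ty":0,"tz":0.7,"rx":0,"ry":0,"rz":0},
  {"hand":0,"tx":0,"ty":0,"tz":0.3,"rx":0,"ry":0,"rz":0},
  {"hand":0,"tx":0,"ty":0,"tz":0.1,"rx":0,"ry":0,"rz":0},
  {"hand":0,"tx":0,"ty":0,"tz":0,"rx":0,"ry":0,"rz":0},
])

```text
clock: 22.55
tcp_pos: [0.6384, 0.1649, 0.0307]
orientation: [[-0.031, 1.0, 0.002], [1.0, 0.031, 0.001], [0.0, 0.002, -1.0]]
contact_force: [-0.3, -0.0, -4.8]
grip_width: 0.64
```

Emit:
servo_tool([
  {"hand":0,"tx":0,"ty":0,"tz":0.0,"rx":0,"ry":0,"rz":0},
])

```text
clock: 22.65
tcp_pos: [0.6383, 0.1649, 0.0305]
orientation: [[-0.031, 1.0, 0.002], [1.0, 0.031, 0.0], [0.0, 0.002, -1.0]]
contact_force: [-0.2, -0.6, -6.2]
grip_width: 0.639
```

Emit:
servo_tool([
  {"hand":0,"tx":-0.1,"ty":0,"tz":0.15,"rx":0,"ry":0,"rz":0},
  {"hand":0,"tx":0,"ty":0,"tz":0.1,"rx":0,"ry":0,"rz":0},
  {"hand":0,"tx":0,"ty":0,"tz":0.1,"rx":0,"ry":0,"rz":0},
  {"hand":0,"tx":0,"ty":0,"tz":0,"rx":0,"ry":0,"rz":0},
])

```text
clock: 23.05
tcp_pos: [0.6378, 0.1637, 0.027]
orientation: [[-0.031, 1.0, 0.001], [1.0, 0.031, -0.0], [-0.0, 0.001, -1.0]]
contact_force: [-5.0, -1.4, 4.1]
grip_width: 0.634
```

Emit:
servo_tool([
  {"hand":6.2,"tx":0,"ty":0,"tz":0,"rx":0,"ry":0,"rz":0},
  {"hand":7.5,"tx":0,"ty":0,"tz":0,"rx":0,"ry":0,"rz":0},
  {"hand":8.5,"tx":0,"ty":0,"tz":0,"rx":0,"ry":0,"rz":0},
  {"hand":8.5,"tx":0,"ty":0,"tz":0,"rx":0,"ry":0,"rz":0},
  {"hand":8.5,"tx":0,"ty":0,"tz":-2.5,"rx":0,"ry":0,"rz":0},
  {"hand":8.5,"tx":0,"ty":0,"tz":-3.5,"rx":0,"ry":0,"rz":0},
  {"hand":8.5,"tx":0,"ty":0,"tz":-4,"rx":0,"ry":0,"rz":0},
  {"hand":8.5,"tx":0,"ty":0,"tz":-4,"rx":0,"ry":0,"rz":0},
])

```text
clock: 23.85
tcp_pos: [0.6374, 0.1637, 0.1671]
orientation: [[-0.031, 1.0, -0.0], [1.0, 0.031, 0.0], [0.0, -0.0, -1.0]]
contact_force: [0.0, -0.5, -0.7]
grip_width: 0.995
```

Emit:
servo_tool([
  {"hand":8.5,"tx":0,"ty":-4,"tz":-2,"rx":0,"ry":0,"rz":0},
  {"hand":8.5,"tx":0,"ty":-4,"tz":-2,"rx":0,"ry":0,"rz":0},
  {"hand":8.5,"tx":0,"ty":-4,"tz":-2,"rx":0,"ry":0,"rz":0},
  {"hand":8.5,"tx":0,"ty":-4,"tz":0,"rx":0,"ry":0,"rz":0},
  {"hand":8.5,"tx":0,"ty":-4,"tz":0,"rx":0,"ry":0,"rz":0},
  {"hand":8.5,"tx":0,"ty":0,"tz":0,"rx":0,"ry":0,"rz":0},
  {"hand":8.5,"tx":0,"ty":0,"tz":0,"rx":0,"ry":0,"rz":0},
  {"hand":8.5,"tx":0,"ty":0,"tz":0,"rx":0,"ry":0,"rz":0},
])

```text
clock: 24.65
tcp_pos: [0.4386, 0.1576, 0.2262]
orientation: [[-0.031, 1.0, 0.001], [1.0, 0.031, 0.0], [0.0, 0.001, -1.0]]
contact_force: [0.7, -0.1, -0.6]
grip_width: 0.999
```

```bash
python3 - <<'E'
from h import *
c=shot("top","top2"); d=shot("side","side2")
cv2.imwrite("pics/f.png",np.vstack([cv2.resize(c["img"][150:290,100:500],(800,280)),cv2.resize(d["img"][90:330,200:440],(320,320)) if 0 else cv2.resize(d["img"][80:320,120:520],(533,320)).copy() if 0 else cv2.copyMakeBorder(cv2.resize(d["img"][80:320,120:520],(533,320)),0,0,0,267,cv2.BORDER_CONSTANT)]))
M=dict(xl=(.6377,.1633,.064,.028),l=(.6403,.0857,.056,.023),m=(.6434,.008,.048,.018),s=(.6457,-.07,.04,.013))
for n,(x,y,h,r) in M.items():
    for cam in(c,d):
        print(n,end=" ")
        try: rim(cam,[x,y],h+.01,r)
        except Exception as e: print(e)
E
```

```text
xl rim px 238.6 196.2 axes 28.2 35.1 expect 26.2 -> [0.6298 0.159  0.074 ]
xl rim px 327.5 165.1 axes 16.6 25.3 expect 25.3 -> [0.6382 0.1658 0.074 ]
l rim px 275.6 196.1 axes 27.8 31.8 expect 21.4 -> [0.629  0.0826 0.066 ]
l rim px 336.7 192.3 axes 15.5 32.3 expect 21.6 -> [0.6327 0.0896 0.066 ]
m rim px 312.3 194.3 axes 26.6 29.2 expect 16.7 -> [0.632  0.0064 0.058 ]
m rim px 350.6 216.6 axes 20.3 30.0 expect 17.6 -> [0.6393 0.0243 0.058 ]
s rim px 347.5 189.5 axes 22.8 27.8 expect 12.0 -> [ 0.6416 -0.0679  0.05  ]
s rim px 370.2 261.6 axes 23.5 26.3 expect 13.2 -> [ 0.6375 -0.0864  0.05  ]
```

View pics/f.png

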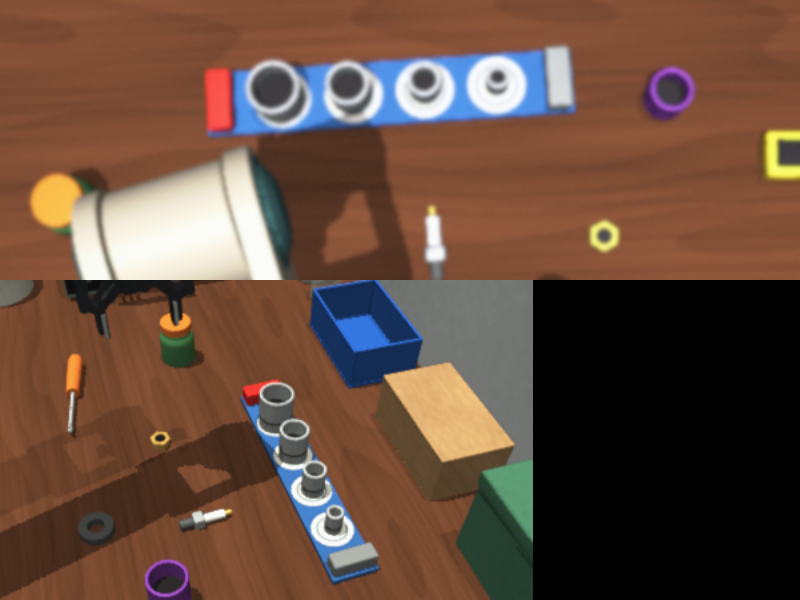

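All four stand upright in the right order, and the jar stands. The rim fits mixed in the white marks, so I check centring with rim centres read from the picture: (236.5,195), (274.5,193.5), (312,191.5) and (349,189.5).

```bash
python3 - <<'E'
from h import *
c=load("top2")
M=dict(xl=(.6377,.1633,.074,236.5,195),l=(.6403,.0857,.066,274.5,193.5),m=(.6434,.008,.058,312,191.5),s=(.6457,-.07,.05,349,189.5))
for n,(x,y,h,u,v) in M.items(): print(n,((onz(c,(u,v),h)[:2]-(x,y))*1000).round(1),"mm")
E
```

```text
xl [-5.3  0.1] mm
l [-5.7 -0.8] mm
m [-5.4 -1.2] mm
s [-4.1 -1. ] mm
```

```bash
python3 - <<'E'
from h import *
c=load("w6")
for n,rm,mk,h in(("s",(571.5,259),(539,237),.05),("m",(609.5,127),(561,121),.058)):
    print(n,((onz(c,rm,h)-onz(c,mk,.01))*1000).round(1), onz(c,mk,.01).round(4))
c=load("top2")["img"][165:225,195:395]; cv2.imwrite("pics/f2.png",cv2.resize(c,(800,240),interpolation=cv2.INTER_CUBIC))
w=shot("wrist","w7"); cv2.imwrite("pics/w7c.png",w["img"])
E
```

```text
s [-1.4 -0.  40. ] [ 0.6468 -0.0705  0.01  ]
m [-2.3 -0.7 48. ] [0.6448 0.0076 0.01  ]
```

View pics/w7c.png

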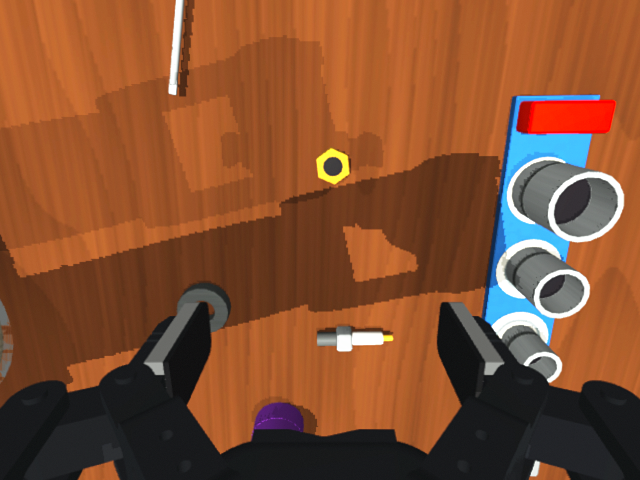

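```bash
python3 - <<'E'
from h import *
c=load("w7")
for n,rm,P in(("xl",(586,200.5),(.6377,.1633,.074)),("l",(560.5,293),(.6403,.0857,.066))):
    print(n,((onz(c,rm,P[2])-P)*1000).round(1))
arm.sign_off()
E
```

```text
xl [-1.2  6.2  0. ]
l [-0.7  2.1 -0. ]
the job is handed in; nothing more can be done
```

I put all four sockets on the stand: largest (xl) at the red end, then l, m and s at the grey end. I then opened the gripper, backed the arm away and handed the job in at about 25 s.

**Last pictures:** all four stand upright, mouth up, in the right order. The jar still stands, and I did not touch the purple look-alikes.

**Centring checks, which disagree somewhat:**

| View | Along the row | Across the row |
|---|---|---|
| Top camera | within about 1 mm | 4–6 mm toward the robot |
| Wrist camera | 0–2 mm for s, m and l; 6 mm for xl | 1–2 mm toward the robot |

- **Top camera:** it read x 2–4 mm low on the sockets before the picks too, so part of its offset is probably camera bias.
- **Largest socket:** the wrist camera's 6 mm reading came out in the same script that handed the job in, so I could not follow it up. The top camera and the tool position at release both put it within about 1 mm along the row.
- **Rim fit:** the automatic rim fit failed on the stand because the white marks merged with the rims. The figures above use rim centres I read from the pictures by eye.

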